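# Snap the lid shut on a box of glass canes

### The job

Close the lid of the larger lidded box of glass canes: its four corners are still bowed up, so press down on the lid's rim with the fingertips, corner by corner, until every corner has snapped shut, then move clear. Press only: do not lift, tip or shove the box, and leave the things standing around it undisturbed.

Things in the scene. Friction and masses are not known exactly. Their poses are not given: they have to be found in the camera images.
- stock_box: The box to close, the larger of the two lidded ones: clear plastic, full of glass canes (about 1.1 kg), standing loose; 192 x 142 mm over its white lid, 76 mm high to the rim top when shut. Lid: sunken panel (top at 72 mm) inside a raised rim 9 mm wide; seated at the middle of each side, its four corners bowed up. Origin: centre of the underside; x along its length, y along its width, z up.
- corner_1 (a joint): Lid corner 1 (at +x, +y of the box), rad: 0 bowed up (start), grows as it is pressed down to 0.18, snapped shut and level. Bends about a line 37 mm inward of the rim point. About 8 N straight down on the rim starts it, then less; past half way (0.09) it snaps shut by itself and stays, released before that it springs back up. Pressed nearer the panel's middle it takes more force. The box stands firm meanwhile.
- rim_1 (a point): Where to press: top of the rim in the middle of lid corner 1 (+x, +y: 88 mm along x, 63 mm along y from the box's centre; outer corner radius 16 mm). Moves with the corner: about 83 mm above the bench when bowed up, 76 mm when shut.
- corner_2 (a joint): Lid corner 2 (at -x, +y of the box), rad: 0 bowed up (start), grows as it is pressed down to 0.18, snapped shut and level. Bends about a line 37 mm inward of the rim point. About 8 N straight down on the rim starts it, then less; past half way (0.09) it snaps shut by itself and stays, released before that it springs back up. Pressed nearer the panel's middle it takes more force. The box stands firm meanwhile.
- rim_2 (a point): Where to press: top of the rim in the middle of lid corner 2 (-x, +y: 88 mm along x, 63 mm along y from the box's centre; outer corner radius 16 mm). Moves with the corner: about 83 mm above the bench when bowed up, 76 mm when shut.
- corner_3 (a joint): Lid corner 3 (at -x, -y of the box), rad: 0 bowed up (start), grows as it is pressed down to 0.18, snapped shut and level. Bends about a line 37 mm inward of the rim point. About 8 N straight down on the rim starts it, then less; past half way (0.09) it snaps shut by itself and stays, released before that it springs back up. Pressed nearer the panel's middle it takes more force. The box stands firm meanwhile.
- rim_3 (a point): Where to press: top of the rim in the middle of lid corner 3 (-x, -y: 88 mm along x, 63 mm along y from the box's centre; outer corner radius 16 mm). Moves with the corner: about 83 mm above the bench when bowed up, 76 mm when shut.
- corner_4 (a joint): Lid corner 4 (at +x, -y of the box), rad: 0 bowed up (start), grows as it is pressed down to 0.18, snapped shut and level. Bends about a line 37 mm inward of the rim point. About 8 N straight down on the rim starts it, then less; past half way (0.09) it snaps shut by itself and stays, released before that it springs back up. Pressed nearer the panel's middle it takes more force. The box stands firm meanwhile.
- rim_4 (a point): Where to press: top of the rim in the middle of lid corner 4 (+x, -y: 88 mm along x, 63 mm along y from the box's centre; outer corner radius 16 mm). Moves with the corner: about 83 mm above the bench when bowed up, 76 mm when shut.
- cane_tray: Bystander: open-topped white plastic tub 150 x 110 x 55 mm high with glass canes, beside the box's +y long side. Origin: centre of its underside.
- small_box: Bystander: smaller lidded box 112 x 82 x 52 mm high, its flat lid already shut, on the box's -y side. Origin: centre of its underside.
- pot_1: Bystander: small white plastic pot of glass chips, 54 mm across the mouth, 58 mm high, at the box's +x end. Origin: centre of its underside.
- pot_2: Bystander: a second pot like pot_1, also at the box's +x end. Origin: centre of its underside.
- frit_jar: Bystander: round glass jar with black screw cap, 53 mm diameter, 68 mm high, on the box's -y side. Origin: centre of its underside.
- tweezers: Bystander: steel tweezers 153 mm long, lying flat (8 mm high) off the box's -x end. Origin: about their middle, on the bench.
- nippers: Bystander: wheeled glass nippers with black grips, 185 mm long, 15 mm high, lying off the box's corner at -x, +y. Origin: under their pivot.
There are look-alikes about, which are no part of the job. What is shaped like the stock_box but pink is not meant.

How it is judged:
By the outcome, as a careful person would: the job done as asked, in the order asked, and still so for the second after the job is handed in, with the robot touching nothing.
It also fails if it takes over 45 s, if anything falls off the work surface, if the arm or the gripper's body presses on something with over 40 N, if the wrist force passes 120 N, or if a joint passes its speed limit or range.

### The arm

A 6-joint arm with a two-finger parallel gripper is mounted at the origin on the work surface. World frame = base frame: x ahead of the robot, y to its left, z up, the work surface at z = 0. Lengths are in mm, angles in rad, forces in N, time in s.
With the tool pointing down it reaches from about 300 to 875 mm from the base axis. Payload 4.2 kg.
Tool frame: the origin (TCP) lies midway between the tips of the shut fingers; the grasp point (between the pads) lies 19 mm behind it; z points along the fingers, y is the direction in which the jaws open and shut (so a half turn about z gives the same grasp; the last joint's range is limited). The gripper opens to 85 mm and grips with 20 to 120 N. Pads are 22 mm wide; open, the fingers measure 114 mm over their backs; the gripper's body (76 mm by 85 mm) begins 54 mm behind the grasp point. The pads swing forward as they close: fully open they stand 13 mm farther back than shut.
Start: joints at [-1.142, 0.32, 1.565, -0, 1.257, -0.02], TCP at [249.488, -518.07, 231.338] pointing down, gripper open.
Joint ranges: [-3.11, 3.11], [-0.84, 2.01], [0.21, 2.61], [-1.34, 4.49], [0.05, 2.63], [-2.56, 2.56]. Speed limits (rad/s): [2.57, 2.57, 3.14, 3.14, 3.14, 3.14].

### API

Orientations are given as a 3x3 rotation matrix whose columns are the frame's x, y, z axes.
In Python, from bench import arm, imaging gives the robot as it stands.
- The arm moves only by the tool jog_arm, never from a script. Its argument "increments" is a list that holds one entry, the list of rows, each a list of 7 numbers: the closure in counts, from 0 (fully open) to 255 (shut), then the shift along the world's x, y, z in mm, then the turn, a rotation vector about the world's x, y, z in rad. A call has 1 to 10 rows; each row shifts and turns the commanded pose from where the row before left it; what a row does not reach is not made up. A row lasts 1/10 s, in which the tool goes at most 50 mm and 8.59 degrees, less where a joint would pass 70% of its speed; a pose out of reach is approached as far as the arm can. A call is refused whole if a number of a shift passes 50 or a number of a turn 0.15, either way. A call with a gripper value outside its range is refused whole. The fingers move at their own pace and stop on an object; "grip_force" is the grip in N (left out, the last holds). Time passes only in rows, so rows that do not move let the fingers close. It gives the time, the measured TCP pose, the force and the opening at its end, in the units of the state.
- arm.sense(): the state, without advancing time (a new reading comes with each control period).
- imaging.get_image(name): name is "scene" or "top" or "wrist"; returns the picture (480x640x3 uint8, red, green, blue); there is no depth.
- imaging.camera_params(name): a dict with "camera_matrix" (3x3 intrinsics, pixels), "view" (4x4, takes a point from world to camera coordinates); the wrist camera has in their place "tool_from_camera" (4x4, takes a point from camera to tool coordinates, whose origin is the TCP and whose axes are the flange's). Camera axes: x right, y down, z forward; pixel columns grow to the right and rows downward; lengths in mm; the calibration is good to about 2 mm. A picture is of the moment at which its call begins: read the wrist's pose just before it. camera_params takes no time and is no camera call.
- arm.sign_off(): hands the job in, once; it reports no verdict.
The state is a dict: "time": time; "joints": joint angles; "joint_velocities": joint speeds; "tau": joint torques, N m; "eef_pos": TCP position; "eef_rot": TCP orientation; "ft_force": force on the tool from outside, world axes, zero at the start; "torque": the same for the moment, N m; "grip_width": finger opening in mm.
Only numpy, scipy, OpenCV 4.12 (cv2) and the standard library are available. Lean on these libraries where they do the work, as an engineer would, in place of code of your own. Each camera call takes 0.05 s, during which the arm holds its last target.

## Working session

There is one attempt and no reset: what is moved stays moved. The work goes in short steps, Python scripts to look and compute and a tool call to move; the robot and the scene stay as the last step left them, time stands still between calls to the robot, and variables do not carry over. Pictures are saved under pics/ and viewed, and the job is handed in when it is done.

Besides the shell and the picture viewer there is one more tool, called by a JSON object that holds its "api" and its "payload", one argument or row to a line. jog_arm: Moves the arm, as the interface text tells. Its arguments: {"type":"object","properties":{"increments":{"type":"array"},"grip_force":{"type":"number"}},"required":["increments"]}

```bash
mkdir -p pics
python3 - <<'E'
from bench import arm, imaging
import cv2, numpy as np
s=arm.sense(); print(s)
for n in ("top","scene"):
    im=imaging.get_image(n); cv2.imwrite(f"pics/{n}0.png",im[:,:,::-1])
    p=imaging.camera_params(n); print(n,np.round(p["camera_matrix"],2).tolist(),np.round(p["view"],4).tolist())
print({k:np.round(v,4).tolist() for k,v in imaging.camera_params("wrist").items()})
E
```

```text
{'time': 0.0, 'joints': array([-1.14194605e+00,  3.20303440e-01,  1.56571366e+00, -1.88919012e-05,
        1.25736039e+00, -2.00051159e-02]), 'joint_velocities': array([-2.02839876e-04, -3.32280184e-05, -3.26075314e-03, -7.43923896e-05,
       -9.67077344e-05, -1.61516694e-03]), 'tau': array([ 3.83518482e-04, -4.15533185e+01, -2.34162927e+01, -6.37609219e-06,
        8.29867524e-03,  6.24915543e-06]), 'eef_pos': array([ 249.30510742, -517.60865403,  230.46217036]), 'eef_rot': array([[ 9.00941848e-01,  4.33939180e-01, -7.58522366e-04],
       [ 4.33939842e-01, -9.00940399e-01,  1.61573185e-03],
       [ 1.77459122e-05, -1.78483352e-03, -9.99998407e-01]]), 'ft_force': array([0.13998065, 0.69398813, 0.11832184]), 'torque': array([0.01491601, 0.02355589, 0.02860165]), 'grip_width': 85.33501947802695}
top [[606.13, 0.0, 311.57], [0.0, 606.13, 246.13], [0.0, 0.0, 1.0]] [[0.0202, -0.9997, 0.0168, -0.9405], [-0.9938, -0.0219, -0.1092, 519.9014], [0.1095, -0.0145, -0.9939, 1117.0991], [0.0, 0.0, 0.0, 1.0]]
scene [[445.91, 0.0, 323.96], [0.0, 445.91, 242.32], [0.0, 0.0, 1.0]] [[0.2543, 0.9669, 0.02, -164.2072], [0.6508, -0.1558, -0.7431, -272.7496], [-0.7154, 0.2019, -0.6689, 1276.3303], [0.0, 0.0, 0.0, 1.0]]
{'camera_matrix': [[357.9684, 0.0, 314.3739], [0.0, 357.9684, 235.9898], [0.0, 0.0, 1.0]], 'tool_from_camera': [[-0.0001, -0.9588, -0.2841, 72.945], [1.0, -0.0004, 0.0009, -0.0897], [-0.001, -0.2841, 0.9588, -144.6357], [0.0, 0.0, 0.0, 1.0]]}
```

View pics/top0.png

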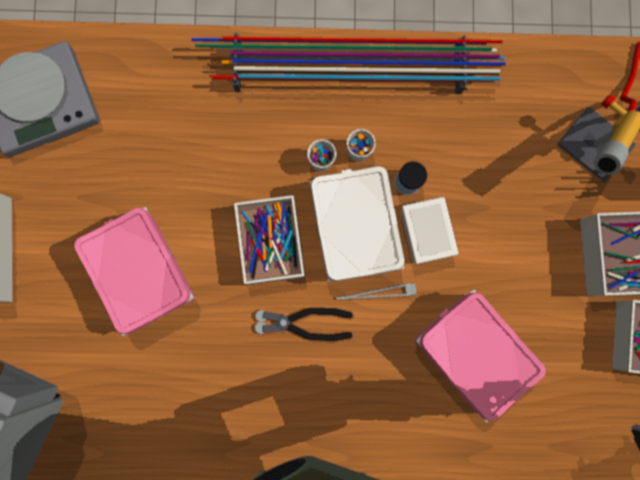

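View pics/scene0.png

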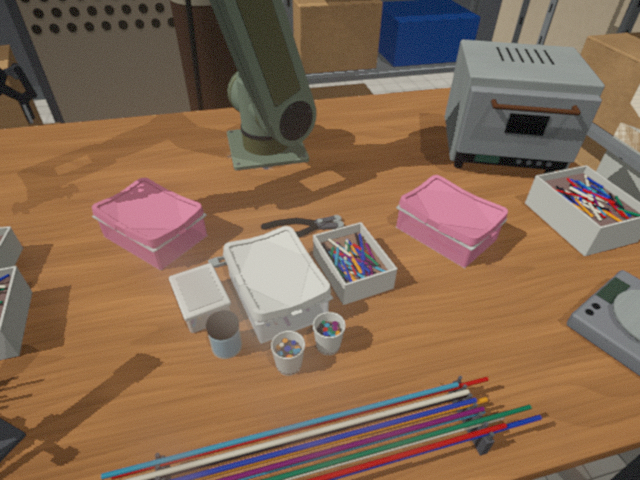

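Candidates in the top view: the white lidded box at (358,223), pink boxes at (133,270) and (482,355), and a small white box at (430,230). The white one at (358,223) fits: it is the larger lidded box that isn't pink, with the tray at +y, pots at +x and jar and small box at -y.

```bash
cat > h.py <<'E'
import numpy as np, cv2
from bench import arm, imaging
def ray(name,uv,z):
    p=imaging.camera_params(name);K=np.array(p["camera_matrix"]);V=np.array(p["view"])
    R,t=V[:3,:3],V[:3,3];c=-R.T@t
    d=R.T@np.linalg.inv(K)@np.array([uv[0],uv[1],1.])
    return c+d*(z-c[2])/d[2]
def proj(name,P):
    p=imaging.camera_params(name);K=np.array(p["camera_matrix"]);V=np.array(p["view"])
    q=K@(V[:3,:3]@np.array(P)+V[:3,3]);return q[:2]/q[2]
E
python3 - <<'E'
from h import *
im=cv2.imread("pics/top0.png")
hsv=cv2.cvtColor(im,cv2.COLOR_BGR2HSV)
m=((hsv[...,1]<45)&(hsv[...,2]>150)).astype(np.uint8)
n,l,st,c=cv2.connectedComponentsWithStats(m)
i=l[223,358];print(st[i],c[i])
mm=(l==i).astype(np.uint8)
cs,_=cv2.findContours(mm,cv2.RETR_EXTERNAL,cv2.CHAIN_APPROX_NONE)
ct=max(cs,key=cv2.contourArea)[:,0,:].astype(float)
W=np.array([ray("top",p+0.0,76)[:2] for p in ct],np.float32)
r=cv2.minAreaRect(W);print("rect z76",r)
print(cv2.boxPoints(r))
v=im.copy();cv2.drawContours(v,[ct.astype(int)],-1,(0,0,255),1)
cv2.imwrite("pics/crop1.png",cv2.resize(v[120:300,280:480],None,fx=4,fy=3.3*4/3.3*0.8,interpolation=cv2.INTER_CUBIC)[:600])
s=cv2.imread("pics/scene0.png");cv2.imwrite("pics/crop2.png",cv2.resize(s[210:360,150:350],None,fx=4,fy=4,interpolation=cv2.INTER_CUBIC))
E
```

```text
[ 311  167   93  113 8043] [356.81051846 223.35297774]
rect z76 ((560.5581665039062, -70.44783020019531), (196.09646606445312, 142.76678466796875), 11.069334030151367)
[[ 450.6287    -19.217426]
 [ 478.03946  -159.32811 ]
 [ 670.4877   -121.67824 ]
 [ 643.0769     18.43245 ]]
```

View pics/crop1.png

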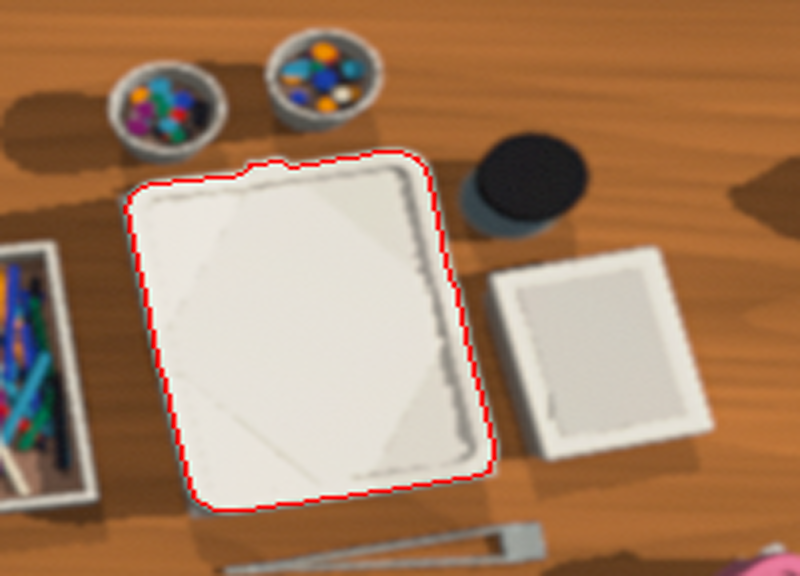

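View pics/crop2.png

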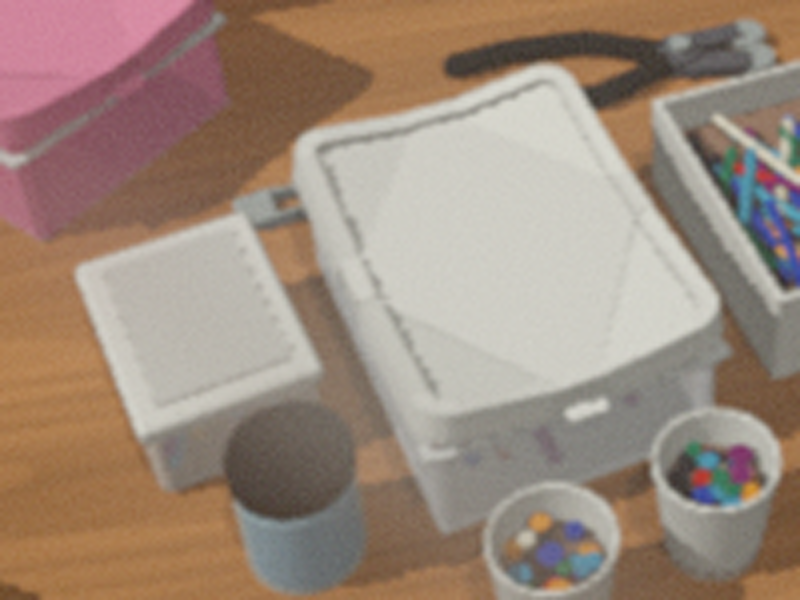

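The crops confirm it: a white lid with bowed corners and a clip bump on the +x edge (which inflates the rectangle). I'll refine each side without the bump and cross-check the corners in the scene view.

```bash
cat > fit.py <<'E'
from h import *
im=cv2.imread("pics/top0.png")
hsv=cv2.cvtColor(im,cv2.COLOR_BGR2HSV)
m=((hsv[...,1]<45)&(hsv[...,2]>150)).astype(np.uint8)
n,l,st,c=cv2.connectedComponentsWithStats(m)
mm=(l==l[223,358]).astype(np.uint8)
big=cv2.resize(cv2.GaussianBlur(mm*255,(3,3),0),None,fx=4,fy=4,interpolation=cv2.INTER_LINEAR)
cs,_=cv2.findContours((big>127).astype(np.uint8),cv2.RETR_EXTERNAL,cv2.CHAIN_APPROX_NONE)
ct=max(cs,key=cv2.contourArea)[:,0,:].astype(float); ct=(ct+.5)/4-.5
W=np.array([ray("top",p,80)[:2] for p in ct])
th=np.radians(11.07);c0=np.array([560.,-70.])
for it in range(4):
    ex=np.array([np.cos(th),np.sin(th)]);ey=np.array([-ex[1],ex[0]])
    q=(W-c0)@np.c_[ex,ey];a,b=q.T
    F={}
    for nm,sel,ax in (("+x",(a>80)&(abs(abs(b)-40)<15),0),("-x",(a<-80)&(abs(abs(b)-40)<15),0),("+y",(b>55)&(abs(a)<75),1),("-y",(b<-55)&(abs(a)<75),1)):
        p=q[sel]; k=np.polyfit(p[:,1-ax],p[:,ax],1); r=p[:,ax]-np.polyval(k,p[:,1-ax])
        F[nm]=(np.median(p[:,ax]),-k[0] if ax==0 else k[0],r.std())
    th+= (F["+y"][1]+F["-y"][1]+.7*(F["+x"][1]+F["-x"][1]))/3.4
    c0=c0+ex*(F["+x"][0]+F["-x"][0])/2+ey*(F["+y"][0]+F["-y"][0])/2
print({k:np.round(v,3) for k,v in F.items()},c0,np.degrees(th))
print("dims",F["+x"][0]-F["-x"][0],F["+y"][0]-F["-y"][0])
ex=np.array([np.cos(th),np.sin(th)]);ey=np.array([-ex[1],ex[0]])
R=[c0+sx*88*ex+sy*63*ey for sx,sy in((1,1),(-1,1),(-1,-1),(1,-1))]
for i,r in enumerate(R):print("rim",i+1,np.round(r,1))
for n,cr in (("scene",(190,210,150,150)),("top",(290,150,140,140))):
    v=cv2.imread(f"pics/{n}0.png");x,y,w,h=cr
    f=4;v=cv2.resize(v[y:y+h,x:x+w],None,fx=f,fy=f,interpolation=cv2.INTER_CUBIC)
    for r in R:
        p=(proj(n,[*r,83])-[x,y]+.5)*f;cv2.circle(v,tuple(p.astype(int)),3,(0,0,255),-1)
    for sx,sy in((1,0),(-1,0),(0,1),(0,-1)):
        r=c0+sx*96*ex+sy*71*ey;p=(proj(n,[*r,76])-[x,y]+.5)*f;cv2.circle(v,tuple(p.astype(int)),3,(255,0,0),-1)
    cv2.imwrite(f"pics/chk_{n}.png",v)
E
python3 fit.py
```

```text
{'+x': array([9.5575e+01, 3.0000e-03, 5.0100e-01]), '-x': array([-9.5575e+01, -1.0000e-03,  3.7800e-01]), '+y': array([70.322, -0.   ,  0.472]), '-y': array([-7.0322e+01, -1.0000e-03,  4.9600e-01])} [558.5081963  -70.47718314] 11.4404024459803
dims 191.15017259358055 140.64446170574814
rim 1 [632.3   8.7]
rim 2 [459.8 -26.2]
rim 3 [ 484.8 -149.7]
rim 4 [ 657.3 -114.8]
```

View pics/chk_scene.png

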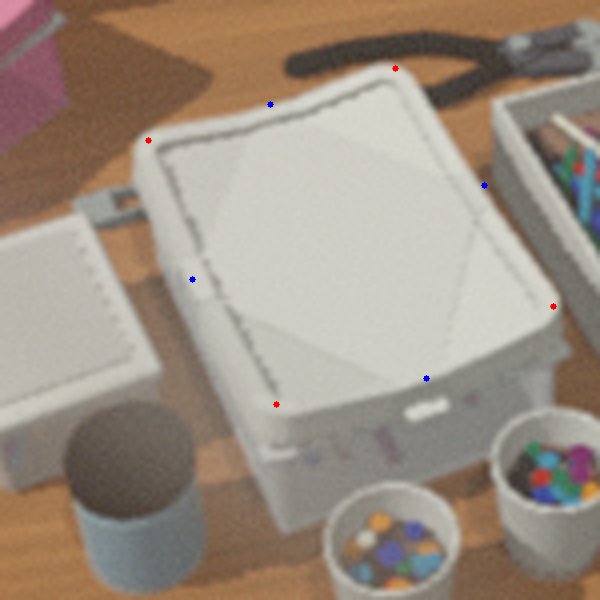

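View pics/chk_top.png

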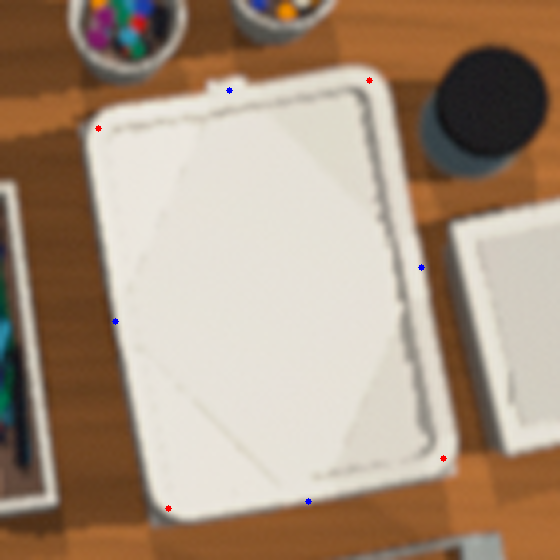

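Fit agrees in both views: lid 191 x 141 mm (expected 192 x 142), and the rim points land on the corners. Every neighbour is lower than 70 mm, so fingers at z > 74 clear them. Next: shut the fingers and travel high.

{"api": "jog_arm", "payload": {
  "increments": [
    [[255,12,18,0,0,0,0],[255,12,20,0,0,0,0],[255,12,20,0,0,0,0],[255,12,20,0,0,0,0],[255,12,20,0,0,0,0],[255,12,20,-10,0,0,0],[255,12,20,-10,0,0,0],[255,12,20,-10,0,0,0],[255,12,20,-10,0,0,0],[255,12,20,-10,0,0,0]]
  ],
  "grip_force": 40
}}

```text
time: 1.1
eef_pos: [369.7, -319.0, 180.6]
eef_rot: [[0.901, 0.434, -0.0], [0.434, -0.901, 0.0], [-0.0, -0.001, -1.0]]
ft_force: [1.2, 0.3, -0.2]
grip_width: -0.1
```

{"api": "jog_arm", "payload": {
  "increments": [
    [[255,14,21,0,0,0,0],[255,14,21,0,0,0,0],[255,14,21,0,0,0,0],[255,14,21,0,0,0,0],[255,14,21,-10,0,0,0],[255,14,21,-15,0,0,0],[255,14,21,-20,0,0,0],[255,16.5,21.5,-20,0,0,0],[255,0,0,-15,0,0,0],[255,0,0,0,0,0,0]]
  ]
}}

```text
time: 2.1
eef_pos: [482.5, -150.4, 99.1]
eef_rot: [[0.9, 0.435, -0.005], [0.435, -0.9, 0.002], [-0.004, -0.004, -1.0]]
ft_force: [-0.9, -0.5, 0.5]
grip_width: -0.4
```

Run:
```python
from h import *
s=arm.sense();print(s['time'],s['eef_pos'],s['ft_force'])
for n,(x,y,w,h) in (("scene",(170,180,200,150)),("top",(280,130,200,150))):
    v=imaging.get_image(n)[:,:,::-1]
    cv2.imwrite(f"pics/{n}1.png",cv2.resize(v[y:y+h,x:x+w],None,fx=4,fy=4,interpolation=cv2.INTER_CUBIC))
```

```text
2.1 [ 482.54995831 -150.35598668   99.10167167] [-0.89291924 -0.49929519  0.52808135]
```

View pics/scene1.png

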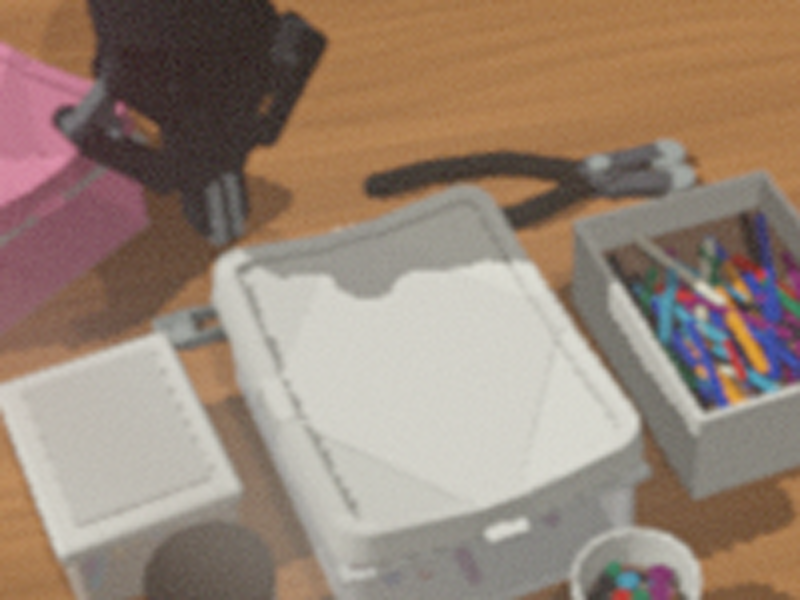

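The closed fingertips at about (222,240) hang over corner 3's rim at about (230,262), as planned. Press.

{"api": "jog_arm", "payload": {
  "increments": [
    [[255,2,0.5,-4,0,0,0],[255,0,0,-5,0,0,0],[255,0,0,-4,0,0,0],[255,0,0,-2,0,0,0],[255,0,0,-2,0,0,0],[255,0,0,0,0,0,0]]
  ]
}}

```text
time: 2.8
eef_pos: [485.8, -151.1, 84.1]
eef_rot: [[0.901, 0.434, -0.0], [0.434, -0.901, 0.0], [-0.0, -0.0, -1.0]]
ft_force: [-0.5, 0.6, 1.1]
grip_width: -0.1
```

{"api": "jog_arm", "payload": {
  "increments": [
    [[255,0,0,-1.5,0,0,0],[255,0,0,-1.5,0,0,0],[255,0,0,0,0,0,0]]
  ]
}}

```text
time: 3.1
eef_pos: [486.0, -151.4, 82.1]
eef_rot: [[0.901, 0.434, 0.0], [0.434, -0.901, -0.001], [-0.0, 0.001, -1.0]]
ft_force: [-2.0, -0.9, 7.1]
grip_width: 0.2
```

Contact, 7 N. Keep pressing.

{"api": "jog_arm", "payload": {
  "increments": [
    [[255,0,0,-1.5,0,0,0],[255,0,0,-1.5,0,0,0],[255,0,0,0,0,0,0]]
  ]
}}

```text
time: 3.4
eef_pos: [485.9, -151.0, 78.1]
eef_rot: [[0.901, 0.434, -0.0], [0.434, -0.901, 0.0], [0.0, -0.0, -1.0]]
ft_force: [0.1, 0.1, 0.3]
grip_width: -0.0
```

Force fell to zero at 78 mm, so it snapped. Then a gentle touch for the shut height, up, and over to corner 4.

{"api": "jog_arm", "payload": {
  "increments": [
    [[255,0,0,-1.5,0,0,0],[255,0,0,-1,0,0,0],[255,0,0,0,0,0,0]]
  ]
}}

```text
time: 3.7
eef_pos: [486.0, -151.0, 75.9]
eef_rot: [[0.901, 0.434, -0.0], [0.434, -0.901, 0.0], [-0.0, -0.0, -1.0]]
ft_force: [-0.8, 0.2, 2.2]
grip_width: -0.0
```

{"api": "jog_arm", "payload": {
  "increments": [
    [[255,0,0,10,0,0,0],[255,0,0,12,0,0,0],[255,25,5,0,0,0,0],[255,30,6,0,0,0,0],[255,30,6,0,0,0,0],[255,30,6,0,0,0,0],[255,30,6,0,0,0,0],[255,26,7,0,0,0,0],[255,0,0,0,0,0,0],[255,0,0,0,0,0,0]]
  ]
}}

```text
time: 4.7
eef_pos: [657.0, -114.9, 98.3]
eef_rot: [[0.901, 0.434, -0.0], [0.434, -0.901, -0.0], [-0.0, 0.0, -1.0]]
ft_force: [0.2, -0.1, -0.4]
grip_width: -0.3
```

{"api": "jog_arm", "payload": {
  "increments": [
    [[255,0,0,-6,0,0,0],[255,0,0,-5,0,0,0],[255,0,0,-2,0,0,0],[255,0,0,-1.5,0,0,0],[255,0,0,-1.5,0,0,0],[255,0,0,0,0,0,0]]
  ]
}}

```text
time: 5.3
eef_pos: [656.2, -115.4, 82.8]
eef_rot: [[0.901, 0.434, -0.001], [0.434, -0.901, -0.0], [-0.001, -0.0, -1.0]]
ft_force: [-3.4, 0.3, 7.2]
grip_width: 0.1
```

{"api": "jog_arm", "payload": {
  "increments": [
    [[255,0,0,-1.5,0,0,0],[255,0,0,-1.5,0,0,0],[255,0,0,0,0,0,0]]
  ]
}}

```text
time: 5.6
eef_pos: [657.0, -115.1, 78.8]
eef_rot: [[0.901, 0.434, 0.0], [0.434, -0.901, 0.0], [0.0, 0.0, -1.0]]
ft_force: [0.3, -0.6, -0.6]
grip_width: 0.3
```

Corner 4 let go the same way. Check the shut height, then on to corner 1 (−25, +123.8).

{"api": "jog_arm", "payload": {
  "increments": [
    [[255,0,0,-1.5,0,0,0],[255,0,0,-1.5,0,0,0],[255,0,0,0,0,0,0]]
  ]
}}

```text
time: 5.9
eef_pos: [657.1, -115.0, 75.9]
eef_rot: [[0.901, 0.434, 0.0], [0.434, -0.901, -0.0], [0.0, 0.0, -1.0]]
ft_force: [-1.1, 0.6, 2.0]
grip_width: -0.4
```

{"api": "jog_arm", "payload": {
  "increments": [
    [[255,0,0,10,0,0,0],[255,0,0,12,0,0,0],[255,-5,25,0,0,0,0],[255,-5,25,0,0,0,0],[255,-5,25,0,0,0,0],[255,-5,25,0,0,0,0],[255,-5,24,0,0,0,0],[255,0,0,0,0,0,0],[255,0,0,0,0,0,0]]
  ]
}}

```text
time: 6.8
eef_pos: [632.5, 9.1, 98.8]
eef_rot: [[0.9, 0.435, 0.002], [0.435, -0.9, -0.001], [0.001, 0.001, -1.0]]
ft_force: [-1.0, 0.0, 0.1]
grip_width: -0.0
```

{"api": "jog_arm", "payload": {
  "increments": [
    [[255,0,0,-6,0,0,0],[255,0,0,-5,0,0,0],[255,0,0,-1.5,0,0,0],[255,0,0,-1.5,0,0,0],[255,0,0,-1.5,0,0,0],[255,0,0,0,0,0,0]]
  ]
}}

```text
time: 7.4
eef_pos: [631.9, 8.3, 83.2]
eef_rot: [[0.901, 0.434, -0.0], [0.434, -0.901, -0.001], [-0.0, 0.001, -1.0]]
ft_force: [-3.1, -1.6, 5.8]
grip_width: -0.1
```

{"api": "jog_arm", "payload": {
  "increments": [
    [[255,0,0,-1.5,0,0,0],[255,0,0,-1.5,0,0,0],[255,0,0,0,0,0,0]]
  ]
}}

```text
time: 7.7
eef_pos: [632.1, 8.8, 79.3]
eef_rot: [[0.901, 0.434, 0.0], [0.434, -0.901, -0.0], [0.0, 0.0, -1.0]]
ft_force: [-0.1, -0.4, 0.5]
grip_width: -0.4
```

{"api": "jog_arm", "payload": {
  "increments": [
    [[255,0,0,-1.5,0,0,0],[255,0,0,-2,0,0,0],[255,0,0,0,0,0,0]]
  ]
}}

```text
time: 8.0
eef_pos: [632.1, 8.9, 75.9]
eef_rot: [[0.901, 0.434, 0.0], [0.434, -0.901, -0.0], [0.0, 0.0, -1.0]]
ft_force: [0.3, -0.4, 0.8]
grip_width: 0.1
```

{"api": "jog_arm", "payload": {
  "increments": [
    [[255,0,0,10,0,0,0],[255,0,0,12,0,0,0],[255,-26,-5,0,0,0,0],[255,-30,-6,0,0,0,0],[255,-30,-6,0,0,0,0],[255,-30,-6,0,0,0,0],[255,-30,-6,0,0,0,0],[255,-26,-6,0,0,0,0],[255,0,0,0,0,0,0],[255,0,0,0,0,0,0]]
  ]
}}

```text
time: 9.0
eef_pos: [460.9, -26.2, 99.0]
eef_rot: [[0.901, 0.434, 0.003], [0.434, -0.901, -0.0], [0.003, 0.001, -1.0]]
ft_force: [1.2, -0.5, -1.2]
grip_width: -0.0
```

{"api": "jog_arm", "payload": {
  "increments": [
    [[255,0,0,-6,0,0,0],[255,0,0,-5,0,0,0],[255,0,0,-1.5,0,0,0],[255,0,0,-1.5,0,0,0],[255,0,0,-1.5,0,0,0],[255,0,0,0,0,0,0]]
  ]
}}

```text
time: 9.6
eef_pos: [460.2, -25.9, 82.8]
eef_rot: [[0.901, 0.434, -0.0], [0.434, -0.901, 0.0], [0.0, -0.0, -1.0]]
ft_force: [-2.8, 1.0, 8.8]
grip_width: 0.0
```

{"api": "jog_arm", "payload": {
  "increments": [
    [[255,0,0,-1.5,0,0,0],[255,0,0,-1.5,0,0,0],[255,0,0,0,0,0,0]]
  ]
}}

```text
time: 9.9
eef_pos: [460.1, -26.1, 79.1]
eef_rot: [[0.901, 0.434, 0.0], [0.434, -0.901, -0.0], [-0.0, 0.0, -1.0]]
ft_force: [-0.2, 1.1, 0.8]
grip_width: 0.2
```

Last height check, then rise straight up and back off, high, towards -y.

{"api": "jog_arm", "payload": {
  "increments": [
    [[255,0,0,-1.5,0,0,0],[255,0,0,-2,0,0,0],[255,0,0,0,0,0,0]]
  ]
}}

```text
time: 10.2
eef_pos: [460.2, -26.2, 75.9]
eef_rot: [[0.901, 0.434, 0.0], [0.434, -0.901, -0.0], [0.0, 0.0, -1.0]]
ft_force: [-0.9, -1.2, 2.0]
grip_width: -0.1
```

{"api": "jog_arm", "payload": {
  "increments": [
    [[255,0,0,10,0,0,0],[255,0,0,20,0,0,0],[255,0,0,25,0,0,0],[255,0,-10,25,0,0,0],[255,-10,-25,25,0,0,0],[255,-15,-30,10,0,0,0],[255,-15,-35,0,0,0,0],[255,-15,-35,0,0,0,0],[255,-15,-35,0,0,0,0],[255,-15,-35,0,0,0,0]]
  ]
}}

```text
time: 11.2
eef_pos: [374.2, -232.4, 191.5]
eef_rot: [[0.901, 0.434, 0.001], [0.434, -0.901, -0.001], [0.0, 0.001, -1.0]]
ft_force: [-0.8, 0.8, 0.8]
grip_width: 0.3
```

{"api": "jog_arm", "payload": {
  "increments": [
    [[255,-10,-30,0,0,0,0],[255,-10,-30,0,0,0,0],[255,-10,-30,0,0,0,0],[255,-10,-30,0,0,0,0],[255,-5,-20,0,0,0,0],[255,0,-10,0,0,0,0],[255,0,0,0,0,0,0],[255,0,0,0,0,0,0]]
  ]
}}

```text
time: 12.0
eef_pos: [330.1, -380.3, 190.9]
eef_rot: [[0.901, 0.434, -0.0], [0.434, -0.901, 0.001], [0.0, -0.001, -1.0]]
ft_force: [0.1, -0.4, -0.0]
grip_width: 0.1
```

Run:
```python
from h import *
for n,(x,y,w,h) in (("scene",(160,190,200,150)),("top",(280,130,200,150))):
    v=imaging.get_image(n)[:,:,::-1]
    cv2.imwrite(f"pics/{n}9full.png",v)
    cv2.imwrite(f"pics/{n}9.png",cv2.resize(v[y:y+h,x:x+w],None,fx=4,fy=4,interpolation=cv2.INTER_CUBIC))
    o=cv2.imread(f"pics/{n}0.png");d=cv2.absdiff(o,np.ascontiguousarray(v)).max(2)
    cv2.imwrite(f"pics/{n}9diff.png",cv2.resize(np.clip(d[y-30:y+h+10,x-10:x+w+40].astype(int)*3,0,255).astype(np.uint8),None,fx=3,fy=3))
s=arm.sense();print(s['time'],s['eef_pos'],s['ft_force'])
```

```text
12.1 [ 330.24505391 -379.9708703   190.90684401] [-0.74338534  0.48685415 -0.08392203]
```

View pics/scene9.png

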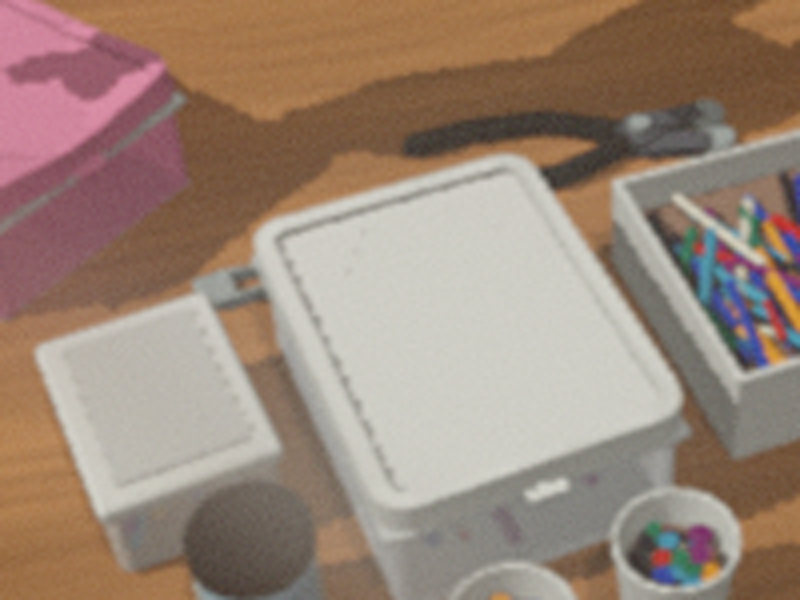

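View pics/top9.png

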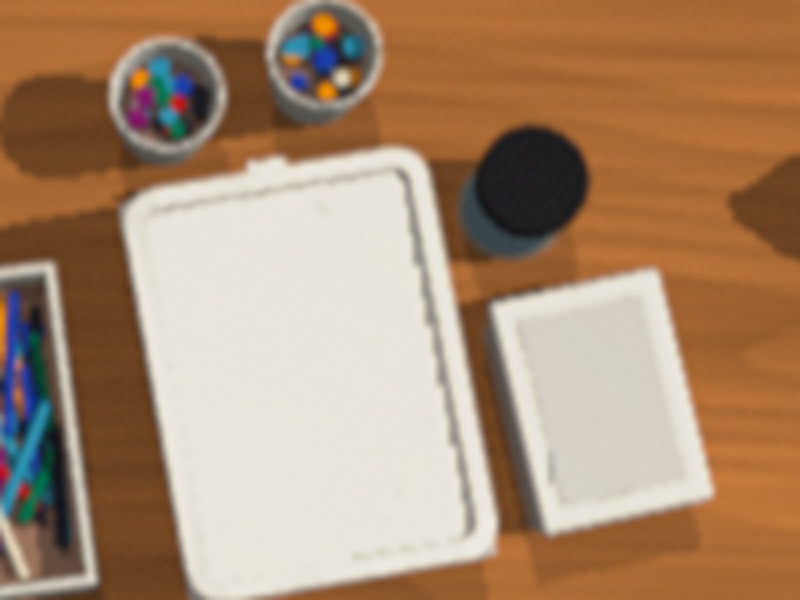

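View pics/scene9diff.png

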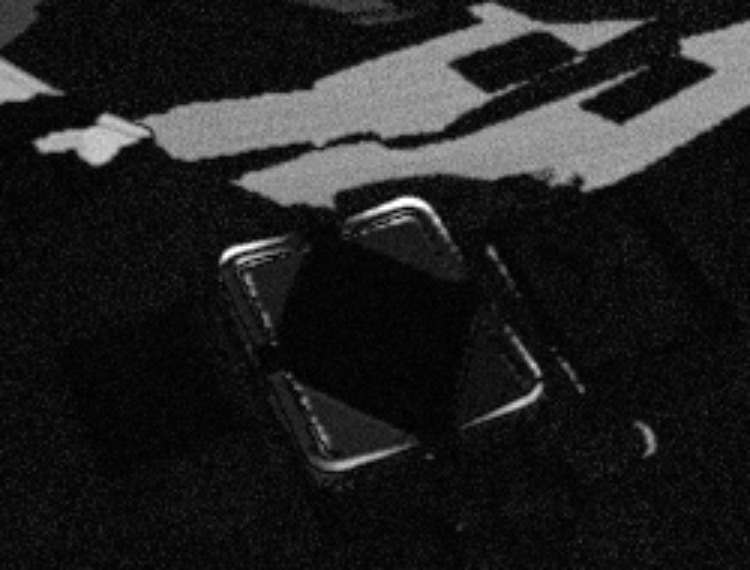

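The lid is flat now: the fold lines are gone, with all four rim corners level in the scene crop at (265,240), (520,160), (680,400) and (395,505). The difference picture shows only the lid corners and shadows changing. The thin arcs on the tray and one pot look like the lid's shadow edge.

```bash
python3 -c "
from bench import arm
print(arm.sign_off())"
```

```text
the job is handed in; nothing more can be done
None
```

The larger white box is shut: I pressed its four lid corners down with the closed fingertips in the order 3, 4, 1, 2, then moved clear and handed the job in at about 12 s.

- **Force and height:** at each corner the force rose to about 6–9 N and dropped to near zero at 78–79 mm. A light touch at 75.9 mm then read 0.8–2.2 N, which fits the shut height of 76 mm.
- **Pictures:** the final top and scene views show a flat lid with the fold lines gone. In the before/after difference of the scene view, only the lid corners and shadows changed. Thin arcs at the tray edge and on one pot look like the lid's shadow edge, though I did not measure them separately.

No check failed or disagreed.

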